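# Reunite split bearing caps with their lower halves

### The arm

A 6-joint arm with a two-finger parallel gripper is mounted at the origin on the work surface. World frame = base frame: x ahead of the robot, y to its left, z up, the work surface at z = 0. Lengths are in mm, angles in rad, forces in N, time in s.
With the tool pointing down it reaches from about 275 to 1000 mm from the base axis. Payload 8.4 kg.
Tool frame: the origin (TCP) lies at the centre of the arm's flange, where the gripper is bolted on; the fingertips stand 173 mm ahead of it and the grasp point (between the pads) lies 155 mm ahead of it (r.nose_length is the distance from the TCP to the fingertips, in mm); z points along the fingers, y is the direction in which the jaws open and shut (so a half turn about z gives the same grasp; the last joint's range is limited). The gripper opens to 85 mm and grips with 20 to 120 N. Pads are 22 mm wide; open, the fingers measure 114 mm over their backs; the gripper's body (76 mm by 85 mm) begins 54 mm behind the grasp point. The pads swing forward as they close: fully open they stand 13 mm farther back than shut.
Start: joints at [1.226, 0.353, 1.633, -0, 1.155, -0.002], TCP at [210.077, 588.64, 404.681] pointing down, gripper open.
Joint ranges: [-2.63, 2.63], [-0.92, 2.1], [0.06, 2.66], [-1.3, 4.44], [0, 2.69], [-3.02, 3.02]. Speed limits (rad/s): [2.22, 2.22, 2.79, 3.14, 3.14, 3.14].

### API

Orientations are given as [roll, pitch, yaw] about the fixed x, y, z axes, in that order (R = Rz(yaw) Ry(pitch) Rx(roll)).
In Python, from rig import r, grab_frame, workorder gives the robot as it stands.
- The arm moves only by the tool carry_out, never from a script. Its argument "steps" is a list that holds one entry, the list of rows, each a list of 5 numbers: the opening in per cent of the stroke, from 0 (shut) to 100 (fully open), then the shift along the tool's x, y, z in m, then the turn about the tool's z in degrees. In form: [[[jaw, x, y, z, spin], ...]]. A call has 1 to 8 rows; each row is the pose to reach, as a shift and turn from the pose measured when the call began, along the tool's axes at that moment; what a row does not reach only later rows make up. A row lasts 1/10 s, in which the tool goes at most 50 mm and 8.59 degrees, less where a joint would pass 70% of its speed; a pose out of reach is approached as far as the arm can. A call with a gripper value outside its range is refused whole. The fingers move at their own pace and stop on an object; "squeeze" is the grip in N (left out, the last holds). Time passes only in rows, so rows that repeat a pose let the fingers close. It gives the time, the measured TCP pose, the force and the opening at its end, in the units of the state.
- r.sense(): the state, without advancing time (a new reading comes with each control period).
- grab_frame(name): name is "scene" or "top" or "wrist"; returns a dict with "image" (384x512x3 uint8, red, green, blue), "intrinsics" (3x3 intrinsics, pixels), "eye" and "rotation" of the camera in the world; the wrist camera has in their place "T_tool_cam" (4x4, takes a point from camera to tool coordinates, whose origin is the TCP and whose axes are the flange's). Camera axes: x right, y up, looking along -z (the intrinsics and any distortion apply to the point x, -y, -z); pixel columns grow to the right and rows downward; lengths in mm; the calibration is good to about 2 mm. The wrist camera is an equidistant fisheye: a pixel r from the principal point sees the ray r / f radians off the axis. A picture is of the moment at which its call begins: read the wrist's pose just before it. There is no depth.
- workorder.sign_off(): hands the job in, once; it reports no verdict.
The state is a dict: "clock": time; "qpos": joint angles; "qvel": joint speeds; "joint_efforts": joint torques, N m; "eef_pos": TCP position; "tcp_rot": TCP orientation; "contact_force": force on the tool from outside, world axes, zero at the start; "wrist_torque": the same for the moment, N m; "opening": opening from 0.0 (shut) to 1.0 (fully open).
Only numpy, scipy, OpenCV 4.12 (cv2) and the standard library are available. Lean on these libraries where they do the work, as an engineer would, in place of code of your own. Each camera call takes 0.05 s, during which the arm holds its last target.

### The job

Put each loose bearing cap back on the bolted-down lower half it belongs to, the one whose studs match its holes: down over the studs, fully home and flat on the lower half. One cap fits none of them: lay that one the right way up in the open tray, flat on its floor. Leave the stand of punches and the wrench where they are.

Things in the scene. Friction and masses are not known exactly. Their poses are not given: they have to be found in the camera images.
- narrow_cap_mid (a point): Short cap: 104 mm long, 44 along x, 2 holes at x 0, y +-38. Loose grey cast bearing cap, 46 mm high, 0.45 kg, half-round bore below; ears 18 mm thick with 16 mm through holes. Grip the solid middle block (34 mm along y, 23 to 46 mm up) by its flat ends across x. Point: cap's centre, 23 mm up. x along bore, y along length, z up; same turned half round.
- wide_cap_mid (a point): Long cap: 140 mm long, 44 along x, 2 holes at x 0, y +-56. Loose grey cast bearing cap, 46 mm high, 0.45 kg, half-round bore below; ears 18 mm thick with 16 mm through holes. Grip the solid middle block (34 mm along y, 23 to 46 mm up) by its flat ends across x. Point: cap's centre, 23 mm up. x along bore, y along length, z up; same turned half round.
- four_cap_mid (a point): Four-hole cap: 122 mm long, 56 along x, holes at x +-15, y +-47. Loose grey cast bearing cap, 46 mm high, 0.45 kg, half-round bore below; ears 18 mm thick with 16 mm through holes. Grip the solid middle block (34 mm along y, 23 to 46 mm up) by its flat ends across x. Point: cap's centre, 23 mm up. x along bore, y along length, z up; same turned half round.
- odd_cap_mid (a point): Odd cap: 118 mm long, block 44 along x, staggered ears, holes (14,45), (-14,-45). Fits no half. Loose grey cast bearing cap, 46 mm high, 0.45 kg, half-round bore below; ears 18 mm thick with 16 mm through holes. Grip the solid middle block (34 mm along y, 23 to 46 mm up) by its flat ends across x. Point: cap's centre, 23 mm up. x along bore, y along length, z up; same turned half round.
- narrow_seat (a point): Short half: 104 mm long, foot 68 along x, 2 studs at y +-38. Grey cast lower bearing half, fixed, 48 mm high, bore up; 8 mm studs stand 28 mm above its flat top (last 10 mm tapered to 3). A cap fully home lies flat on it, cap centre 23 mm above. Point: middle of the top face. x along bore, y along length, z up; same turned half round.
- wide_seat (a point): Long half: 140 mm long, foot 68 along x, 2 studs at y +-56. Grey cast lower bearing half, fixed, 48 mm high, bore up; 8 mm studs stand 28 mm above its flat top (last 10 mm tapered to 3). A cap fully home lies flat on it, cap centre 23 mm above. Point: middle of the top face. x along bore, y along length, z up; same turned half round.
- four_seat (a point): Four-stud half: 122 mm long, foot 80 along x, studs at x +-15, y +-47. Grey cast lower bearing half, fixed, 48 mm high, bore up; 8 mm studs stand 28 mm above its flat top (last 10 mm tapered to 3). A cap fully home lies flat on it, cap centre 23 mm above. Point: middle of the top face. x along bore, y along length, z up; same turned half round.
- tray: Open bare-metal tray fixed to the bench: 190 mm along its x, 150 mm along its y, 28 mm high, walls and floor 3 mm thick. Origin: centre of its underside; z up.
- punch_stand_mid (a point): Bystander: a dark steel block 60 x 100 x 30 mm with ten upright steel punches in it, 80 mm high in all, loose on the bench at the robot's left. Point: its centre, 40 mm up.
- wrench: Bystander: a steel wrench 190 mm long lying loose on the bench at the robot's right. Origin: under its middle; x along it.

How it is judged (in metres and radians):
At the end, for the whole second after the job is handed in: Short, long and four-hole caps on their own halves: centre within 8 mm sideways, 23 +-4 mm above the seat, tilt under 0.1 rad, bores within 0.2 rad. Odd cap in the tray: within 75 mm (x), 55 mm (y) of its middle, centre under 33 mm up, tilt under 0.15 rad. Caps at rest and released (horizontal distance between narrow_cap_mid and narrow_seat below 0.008 m and z of narrow_cap_mid in the frame of narrow_seat between 0.019 and 0.027 m and angle between each of narrow_cap_mid, wide_cap_mid, four_cap_mid's own z axis and vertical below 0.1 rad and angle between the x axis of narrow_cap_mid and the x axis of narrow_seat, either way round below 0.2 rad and horizontal distance between wide_cap_mid and wide_seat below 0.008 m and z of wide_cap_mid in the frame of wide_seat between 0.019 and 0.027 m and angle between the x axis of wide_cap_mid and the x axis of wide_seat, either way round below 0.2 rad and horizontal distance between four_cap_mid and four_seat below 0.008 m and z of four_cap_mid in the frame of four_seat between 0.019 and 0.027 m and angle between the x axis of four_cap_mid and the x axis of four_seat, either way round below 0.2 rad and x of odd_cap_mid in the frame of tray between -0.075 and 0.075 m and y of odd_cap_mid in the frame of tray between -0.055 and 0.055 m and z of odd_cap_mid in the frame of tray below 0.033 m and angle between odd_cap_mid's own z axis and vertical below 0.15 rad and linear speed of each of narrow_cap, wide_cap, four_cap, odd_cap below 0.02 m/s); the robot touches nothing.
It fails at once if the punch stand was moved more than 20 mm (distance of punch_stand_mid from where it was at the start of the episode above 0.02 m).
It fails at once if the wrench was moved more than 20 mm (distance of wrench from where it was at the start of the episode above 0.02 m).
It also fails if it takes over 112 s, if anything falls off the work surface, if the arm or the gripper's body presses on something with over 40 N, if the wrist force passes 120 N, or if a joint passes its speed limit or range.

## Working session

There is one attempt and no reset: what is moved stays moved. The work goes in short steps, Python scripts to look and compute and a tool call to move; the robot and the scene stay as the last step left them, time stands still between calls to the robot, and variables do not carry over. Pictures are saved under pics/ and viewed, and the job is handed in when it is done.

Besides the shell and the picture viewer there is one more tool, called after "Request:" by a JSON object that holds its "fn" and its "kwargs". carry_out: Moves the arm, as the interface text tells. Its arguments: {"type":"object","properties":{"steps":{"type":"array","items":{"type":"array","items":{"type":"array","items":{"type":"number"}}}},"squeeze":{"type":"number"}},"required":["steps"]}

```bash
ls; mkdir -p pics
cat > h.py <<'E'
import numpy as np, cv2
from rig import r, grab_frame, workorder
def shot(n,fn,up=1.5):
    f=grab_frame(n); im=cv2.cvtColor(f["image"],cv2.COLOR_RGB2BGR)
    cv2.imwrite("pics/"+fn+"_raw.png",im)
    cv2.imwrite("pics/"+fn+".png",cv2.resize(im,None,fx=up,fy=up,interpolation=cv2.INTER_CUBIC))
    return f
E
python3 - <<'E'
from h import *
print(r.sense())
import pickle
d={}
for n in("scene","top","wrist"):
    f=shot(n,n+"0"); d[n]=f
    print(n,{k:np.round(v,3).tolist() for k,v in f.items() if k!="image"})
pickle.dump(d,open("f0.pkl","wb"))
E
```

```text
pics
{'clock': 0.0, 'qpos': array([ 1.22562104e+00,  3.53654774e-01,  1.63414033e+00, -1.89701969e-05,
        1.15516402e+00, -2.39713434e-03]), 'qvel': array([-0.00124341, -0.0002202 , -0.00018043, -0.00076584,  0.00093929,
       -0.0014233 ]), 'joint_efforts': array([ 1.95405759e-03, -6.05253553e+01, -3.42065227e+01,  1.85974814e-04,
        9.22585255e-03, -6.12338476e-05]), 'eef_pos': array([209.9884769 , 588.42255134, 403.95471449]), 'tcp_rot': array([-3.14022615e+00,  1.40689619e-05,  2.79882219e+00]), 'contact_force': array([-0.66765941, -0.43303551,  0.45038972]), 'wrist_torque': array([-0.01431546,  0.0040893 ,  0.01388016]), 'opening': 1.0014626653062935}
scene {'intrinsics': [[456.249, 0.0, 262.702], [0.0, 456.249, 199.97], [0.0, 0.0, 1.0]], 'eye': [1057.211, -936.179, 1198.119], 'rotation': [0.752, 0.005, 0.512]}
top {'intrinsics': [[372.216, 0.0, 252.046], [0.0, 372.216, 180.507], [0.0, 0.0, 1.0]], 'eye': [373.431, -8.091, 1064.582], 'rotation': [0.132, 0.001, -1.554]}
wrist {'intrinsics': [[297.319, 0.0, 258.107], [0.0, 297.319, 192.994], [0.0, 0.0, 1.0]], 'T_tool_cam': [[0.0, 0.953, 0.302, 77.202], [1.0, -0.0, -0.001, 0.399], [-0.001, 0.302, -0.953, 30.38], [0.0, 0.0, 0.0, 1.0]]}
```

View pics/scene0.png

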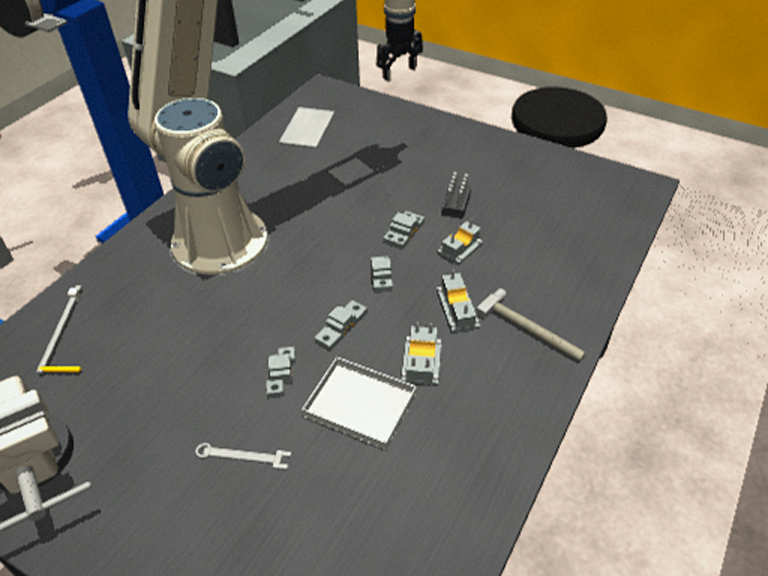

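View pics/top0.png

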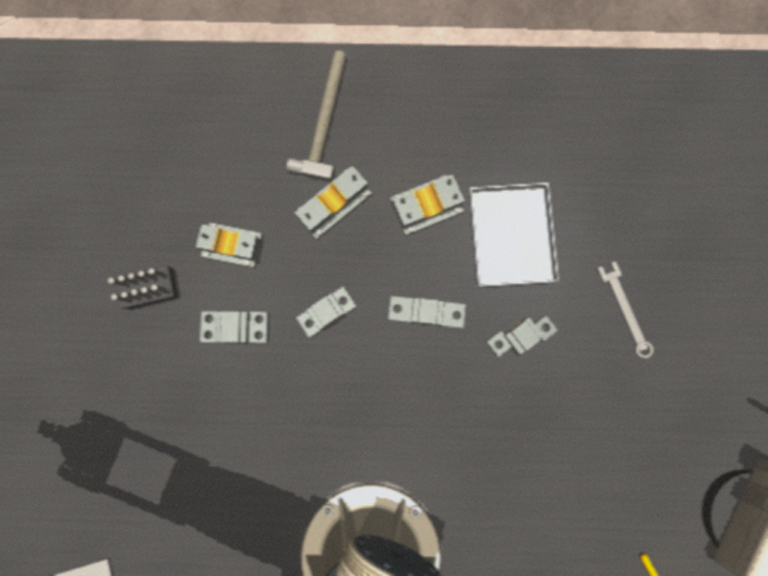

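View pics/wrist0.png

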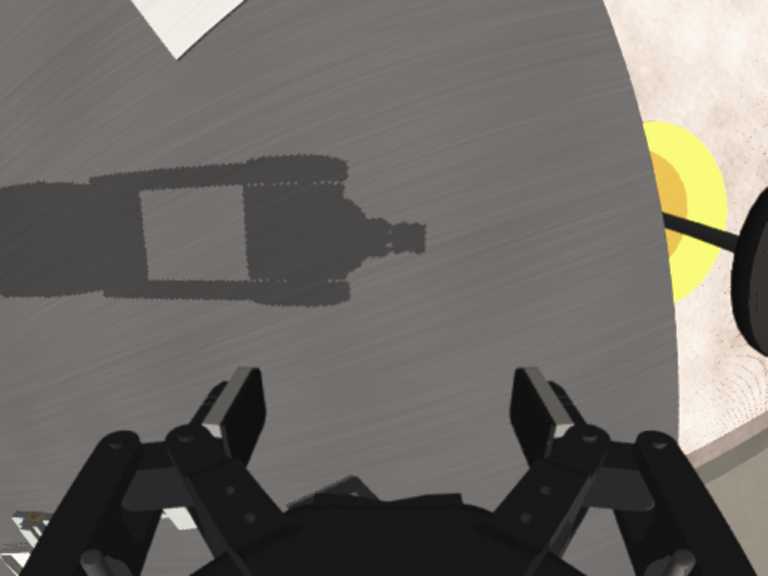

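```bash
cat >> h.py <<'E'
from scipy.spatial.transform import Rotation as Ro
def cam(f,pose=None):
    if "T_tool_cam" in f:
        T=np.eye(4);T[:3,:3]=Ro.from_euler('xyz',pose[1]).as_matrix();T[:3,3]=pose[0]
        T=T@f["T_tool_cam"];return T[:3,:3],T[:3,3],True
    return Ro.from_euler('xyz',f["rotation"]).as_matrix(),np.array(f["eye"]),False
def ray(f,uv,pose=None):
    R,e,fe=cam(f,pose);K=f["intrinsics"]
    x=(uv[0]-K[0,2])/K[0,0];y=(uv[1]-K[1,2])/K[1,1]
    if fe:
        t=np.hypot(x,y);s=np.sin(t)/max(t,1e-9);d=np.array([x*s,-y*s,-np.cos(t)])
    else: d=np.array([x,-y,-1.])
    return e,R@d
def at(f,uv,z,pose=None):
    e,d=ray(f,uv,pose);return e+d*(z-e[2])/d[2]
def proj(f,P,pose=None):
    R,e,fe=cam(f,pose);K=f["intrinsics"]
    c=(np.array(P)-e)@R;x,y,z=c[0],-c[1],-c[2]
    if fe:
        h=np.hypot(x,y);t=np.arctan2(h,z);k=t/max(h,1e-9)
    else:k=1/z
    return np.array([K[0,0]*x*k+K[0,2],K[1,1]*y*k+K[1,2]])
E
python3 - <<'E'
from h import *
im=cv2.imread("pics/top0_raw.png")
c=im[105:255,60:385]
c=cv2.resize(c,None,fx=2.46,fy=2.46,interpolation=cv2.INTER_CUBIC)
a=im[105:245,60:225];b=im[105:245,195:385]
cv2.imwrite("pics/ta.png",cv2.resize(a,None,fx=4,fy=4,interpolation=cv2.INTER_CUBIC))
cv2.imwrite("pics/tb.png",cv2.resize(b,None,fx=4,fy=4,interpolation=cv2.INTER_CUBIC))
E
```

```text
(no output)
```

View pics/ta.png

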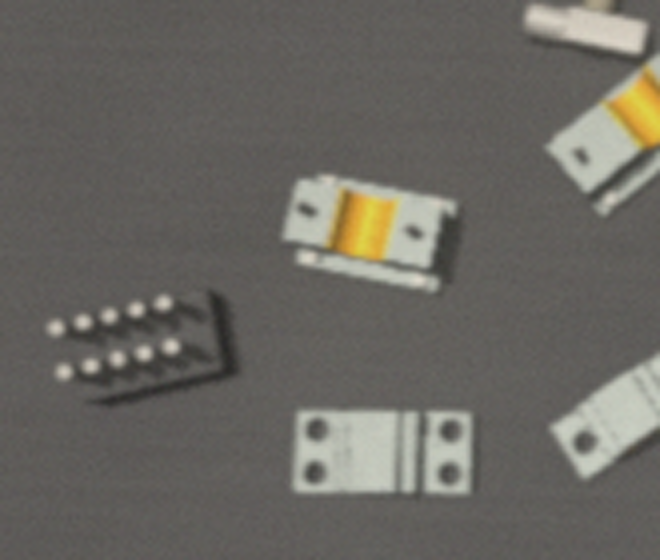

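View pics/tb.png

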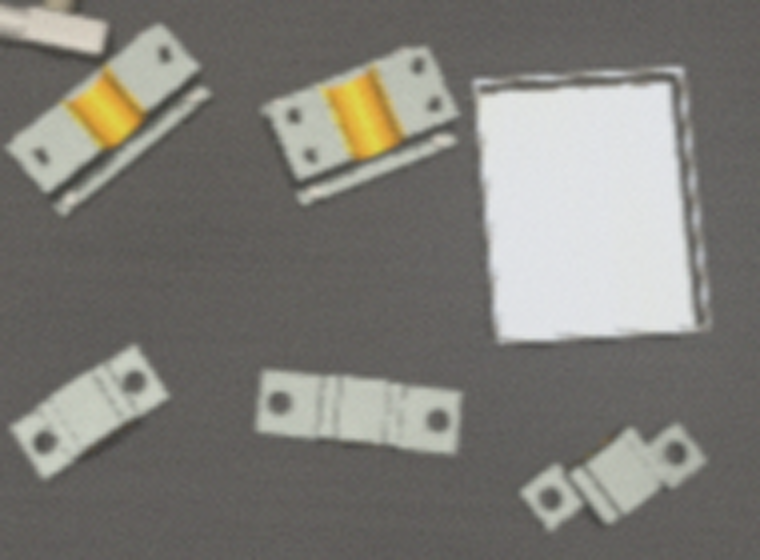

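Run:
```python
from h import *
import pickle
d=pickle.load(open("f0.pkl","rb"));f=d["top"]
def P(o,p,z):return at(f,((p[0]+.5)/4-.5+o,(p[1]+.5)/4-.5+105),z)
L={"four_cap":(60,[(316,451.5),(450.5,451)],18,94),"short_cap":(195,[(45,441),(135,382)],18,76),"long_cap":(195,[(279,404),(437,420)],18,112),"odd_cap":(195,[(552,499),(677,453)],18,94.2),
"short_seat":(60,[(306,208),(411,229)],48,76),"long_seat":(195,[(41,155),(165,54)],48,112),"four_seat":(195,[(302,137),(426,86)],48,94),
"tray":(195,[(482,86),(695,328)],28,242)}
for k,(o,ps,z,D) in L.items():
    a,b=[P(o,p,z)[:2] for p in ps]; m=(a+b)/2;v=a-b
    print(k,m.round(1),"dist",np.linalg.norm(v).round(1),D,"yaw of y axis deg",np.degrees(np.arctan2(v[1],v[0])).round(1))
# tool down axes
s=r.sense();print(Ro.from_euler('xyz',s["tcp_rot"]).as_matrix().round(3))
```

```text
four_cap [403.5 263.7] dist 94.2 94 yaw of y axis deg 91.2
short_cap [434.3  91.7] dist 75.1 76 yaw of y axis deg 124.4
long_cap [437.  -96.4] dist 111.4 112 yaw of y axis deg 85.2
odd_cap [ 395.5 -275.8] dist 93.9 94.2 yaw of y axis deg 110.8
short_seat [563.1 281.3] dist 74.9 76 yaw of y axis deg 79.6
long_seat [647.8  85.9] dist 112.7 112 yaw of y axis deg 131.1
four_seat [645.7 -97. ] dist 94.7 94 yaw of y axis deg 113.7
tray [ 585.2 -257.2] dist 227.1 242 yaw of y axis deg 40.8
[[-0.942  0.336 -0.   ]
 [ 0.336  0.942 -0.001]
 [-0.    -0.001 -1.   ]]
```

```bash
cat >> h.py <<'E'
def plan(xyz,psi,name=""):
    s=r.sense();R=Ro.from_euler('xyz',s["tcp_rot"]).as_matrix()
    d=R.T@(np.array(xyz)-s["eef_pos"])/1000
    a=np.degrees(np.arctan2(R[1,0],R[0,0]))
    sp=-(psi-a); sp=(sp+90)%180-90
    print(name,"pose",s["eef_pos"].round(1),"psi",round(a,1),"->",d.round(4).tolist(),round(sp,1),"t",s["clock"],"F",s["contact_force"].round(1),"op",round(s["opening"],3))
def look(fn,up=1.5):
    s=r.sense();f=shot("wrist",fn,up);f["pose"]=(s["eef_pos"],s["tcp_rot"])
    import pickle;pickle.dump(f,open("pics/"+fn+".pkl","wb"));return f
E
python3 -c "
from h import *
plan((403.5,263.7,320),91.2)"
```

```text
pose [210.  588.5 404.1] psi 160.4 -> [-0.2914, -0.2407, 0.0844] 69.2 t 0.15 F [ 1.2 -0.2  0.6] op 1.005
```

Request:
{"fn": "carry_out", "kwargs": {"steps": [[[100,-0.291,-0.241,0.084,69],[100,-0.291,-0.241,0.084,69],[100,-0.291,-0.241,0.084,69],[100,-0.291,-0.241,0.084,69],[100,-0.291,-0.241,0.084,69],[100,-0.291,-0.241,0.084,69],[100,-0.291,-0.241,0.084,69],[100,-0.291,-0.241,0.084,69]]]}}

```text
clock: 0.95
eef_pos: [403.7, 261.2, 319.8]
tcp_rot: [-3.141, 0.002, 1.592]
contact_force: [-0.1, 0.6, -0.5]
opening: 1.0
```

```bash
python3 -c "
from h import *
plan((403.5,263.7,320),91.2)"
```

```text
pose [403.7 261.2 319.8] psi 91.2 -> [0.0025, -0.0001, -0.0002] 0.0 t 0.95 F [-0.1  0.6 -0.5] op 1.0
```

Request:
{"fn": "carry_out", "kwargs": {"steps": [[[100,0.0025,0,0,0],[100,0.0025,0,0,0]]]}}

```text
clock: 1.15
eef_pos: [404.0, 263.1, 319.6]
tcp_rot: [-3.14, 0.002, 1.591]
contact_force: [-0.2, -0.4, -0.3]
opening: 1.0
```

```bash
python3 -c "
from h import *
look('w1')
plan((403.5,263.7,320),91.2)"
```

```text
pose [403.7 263.8 319.8] psi 91.2 -> [-0.0001, -0.0002, -0.0002] 0.0 t 1.2 F [ 0.1  0.6 -0.4] op 1.004
```

View pics/w1.png

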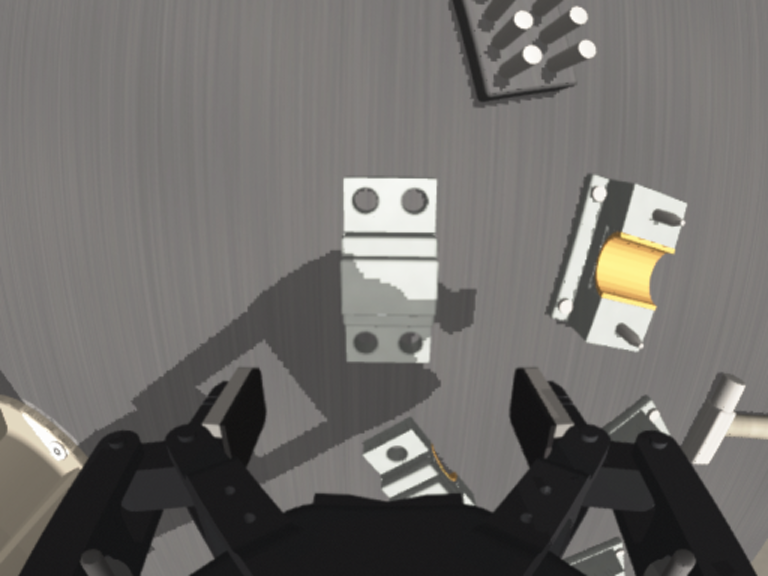

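```bash
cat >> h.py <<'E'
import pickle
def load(fn): return pickle.load(open("pics/"+fn+".pkl","rb"))
def wat(f,p,z,s=1.5): return at(f,((p[0]+.5)/s-.5,(p[1]+.5)/s-.5),z,f["pose"])
E
python3 - <<'E'
from h import *
f=load('w1')
H=np.array([wat(f,p,18)[:2] for p in [(366,200.5),(414,200.5),(365,342.5),(410.5,342.5)]])
print(H.round(1),H.mean(0)); 
a=(H[0]+H[1])/2;b=(H[2]+H[3])/2;v=a-b;print(np.linalg.norm(v),np.degrees(np.arctan2(v[1],v[0])))
im=cv2.imread('pics/w1_raw.png')
cv2.imwrite('pics/w1c.png',cv2.resize(im[110:240,360:470],None,fx=5,fy=5,interpolation=cv2.INTER_CUBIC))
E
```

```text
[[389.8 311.1]
 [418.9 311.7]
 [389.8 217.2]
 [420.1 217.9]] [404.6423759 264.4600577]
93.82916264308459 90.34193153561313
```

View pics/w1c.png

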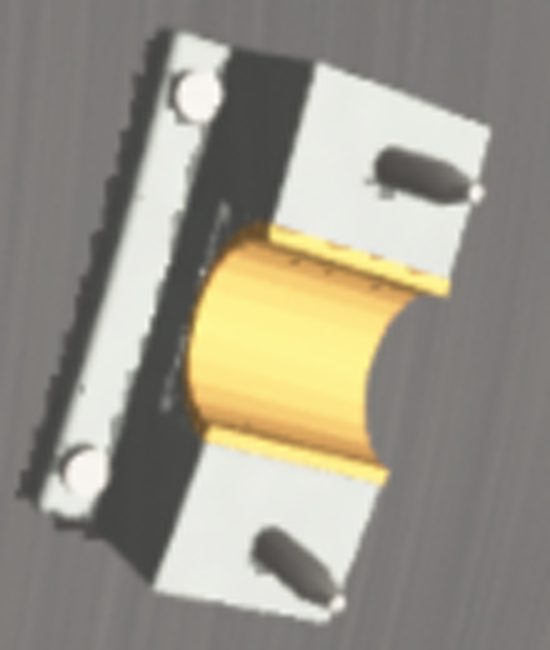

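Run:
```python
from h import *
f=load('w1')
q=lambda p:((p[0]+.5)/5-.5+360,(p[1]+.5)/5-.5+110)
C=np.array([at(f,q(p),48,f["pose"])[:2] for p in [(313,65),(490,130),(154,590),(328,625)]])
print(C.mean(0),C.round(1).tolist())
S=np.array([at(f,q(p),48,f["pose"])[:2] for p in [(387,165),(263,545)]]);v=S[0]-S[1]
print(S.round(1),S.mean(0),np.linalg.norm(v),np.degrees(np.arctan2(v[1],v[0])))
S=np.array([at(f,q(p),76,f["pose"])[:2] for p in [(477,192),(337,602)]]);v=S[0]-S[1]
print(S.round(1),S.mean(0),np.linalg.norm(v),np.degrees(np.arctan2(v[1],v[0])))
plan((404.2,264.3,187),90.7)
```

```text
[561.33542079 278.38756968] [[548.9, 333.0], [592.3, 325.2], [530.6, 232.0], [573.5, 223.4]]
[[568.  316.3]
 [553.3 241.1]] [560.6518134  278.67975014] 76.56732831433366 78.94723020286993
[[569.1 316.2]
 [554.4 241.5]] [561.75777978 278.85777324] 76.12254039809855 78.91881957309637
 pose [403.7 263.8 319.8] psi 91.2 -> [0.0006, 0.0006, 0.1328] 0.5 t 1.2 F [ 0.1  0.6 -0.4] op 1.004
```

Request:
{"fn": "carry_out", "kwargs": {"steps": [[[100,0.0006,0.0006,0.05,0.5],[100,0.0006,0.0006,0.1,0.5],[100,0.0006,0.0006,0.133,0.5],[100,0.0006,0.0006,0.133,0.5],[50,0.0006,0.0006,0.133,0.5],[40,0.0006,0.0006,0.133,0.5],[40,0.0006,0.0006,0.133,0.5],[40,0.0006,0.0006,0.133,0.5]]], "squeeze": 60}}

```text
clock: 2.0
eef_pos: [404.9, 265.1, 188.9]
tcp_rot: [3.139, -0.001, 1.584]
contact_force: [-2.2, 3.6, 8.3]
opening: 0.639
```

Request:
{"fn": "carry_out", "kwargs": {"steps": [[[40,0,0,0,0],[40,0,0,0,0],[40,0,0,-0.01,0],[40,0,0,-0.05,0],[40,0,0,-0.1,0],[40,0,0,-0.14,0],[40,0,0,-0.18,0],[40,0,0,-0.18,0]]]}}

```text
clock: 2.8
eef_pos: [405.6, 265.6, 374.6]
tcp_rot: [3.131, -0.006, 1.584]
contact_force: [0.3, -0.0, -5.4]
opening: 0.642
```

```bash
python3 -c "
from h import *
look('w2')
plan((645.7,-97,369),113.7)"
```

```text
pose [404.9 265.1 371.8] psi 90.8 -> [-0.3653, 0.236, 0.0029] -22.9 t 2.85 F [-0.5  0.2 -6.5] op 0.642
```

View pics/w2.png

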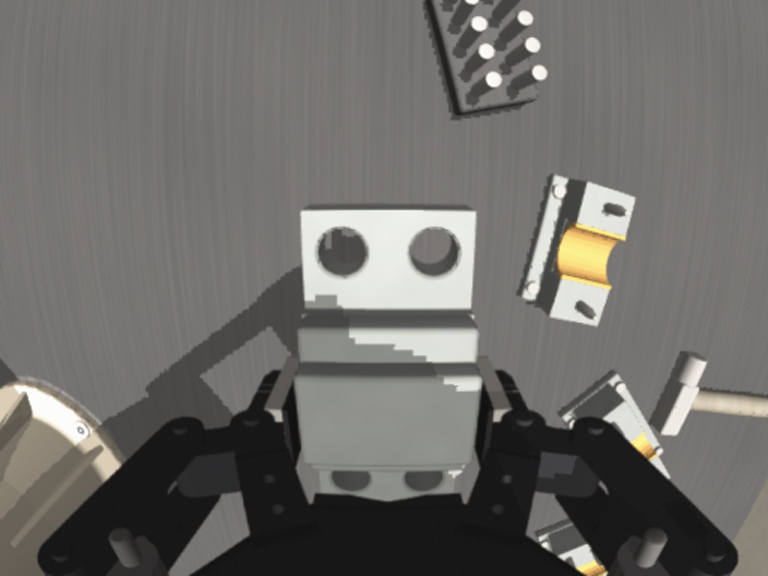

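```bash
python3 -c "
from h import *
plan((508,-157,369),113.7)"
```

```text
pose [404.9 265.1 371.8] psi 90.8 -> [-0.4235, 0.0975, 0.0017] -22.9 t 2.85 F [-0.5  0.2 -6.5] op 0.642
```

Request:
{"fn": "carry_out", "kwargs": {"steps": [[[40,-0.424,0.098,0.002,-23],[40,-0.424,0.098,0.002,-23],[40,-0.424,0.098,0.002,-23],[40,-0.424,0.098,0.002,-23],[40,-0.424,0.098,0.002,-23],[40,-0.424,0.098,0.002,-23],[40,-0.424,0.098,0.002,-23],[40,-0.424,0.098,0.002,-23]]]}}

```text
clock: 3.65
eef_pos: [494.8, -106.8, 366.9]
tcp_rot: [3.136, -0.003, 1.985]
contact_force: [0.9, 0.9, -4.5]
opening: 0.642
```

Request:
{"fn": "carry_out", "kwargs": {"steps": [[[40,-0.035,0,0,0],[40,-0.035,0,0,0],[40,-0.035,0,0,0],[40,-0.035,0,0,0]]]}}

```text
clock: 4.05
eef_pos: [508.0, -138.2, 365.4]
tcp_rot: [3.139, -0.005, 1.985]
contact_force: [-0.1, 0.4, -5.1]
opening: 0.642
```

```bash
python3 -c "
from h import *
look('w3')
plan((645.7,-97,369),113.7)"
```

```text
pose [ 508.2 -137.9  365.8] psi 113.8 -> [-0.018, 0.1423, -0.0027] 0.1 t 4.1 F [-0.1  0.2 -5.2] op 0.648
```

View pics/w3.png

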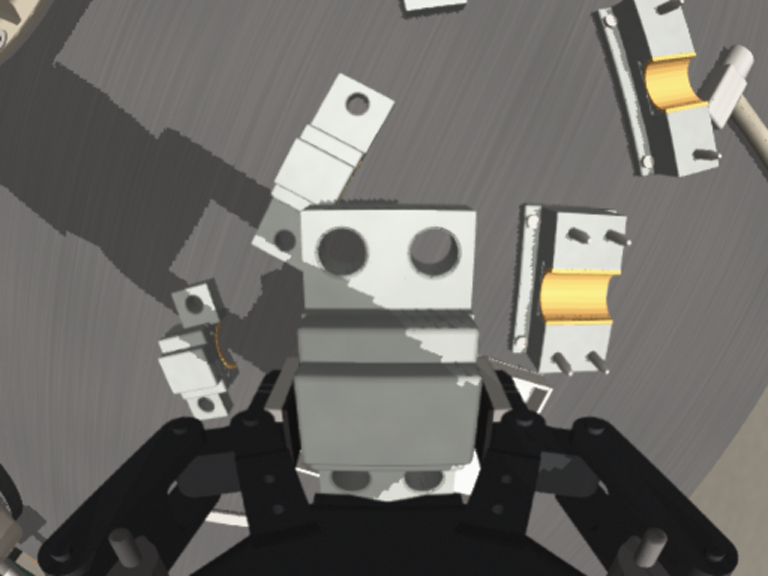

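Run:
```python
from h import *
im=cv2.imread('pics/w3_raw.png')
cv2.imwrite('pics/w3c.png',cv2.resize(im[130:260,335:430],None,fx=6,fy=4.6*6/4.6/1.0*0.76,interpolation=cv2.INTER_CUBIC) if 0 else cv2.resize(im[135:255,335:430],None,fx=5,fy=5,interpolation=cv2.INTER_CUBIC))
```

```text
(no output)
```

View pics/w3c.png

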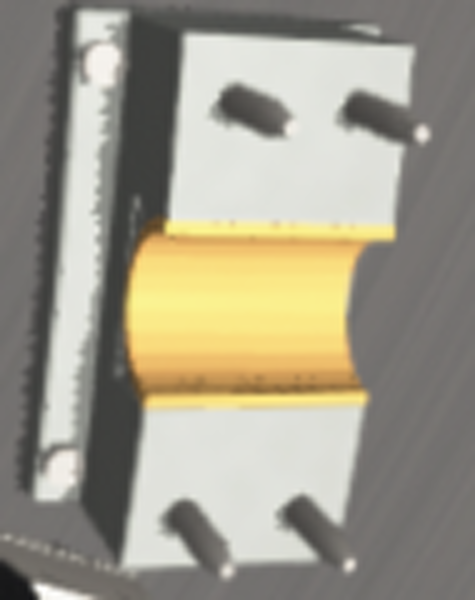

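```bash
cat >> h.py <<'E'
def tips(fn,pts,off,sc,z=76,n=2):
    f=load(fn)
    S=np.array([at(f,((p[0]+.5)/sc-.5+off[0],(p[1]+.5)/sc-.5+off[1]),z,f["pose"])[:2] for p in pts])
    a,b=S[:len(S)//2].mean(0),S[len(S)//2:].mean(0);v=a-b
    print(S.round(1).tolist(),"mid",S.mean(0).round(1),"len",np.linalg.norm(v).round(1),"ang",np.degrees(np.arctan2(v[1],v[0])).round(1))
    return S.mean(0)
def held(fn,pts,depth,sc=1.5):
    f=load(fn);g=dict(f);g["pose"]=(np.zeros(3),np.zeros(3))
    for p in pts: print("tool frame",at(g,((p[0]+.5)/sc-.5,(p[1]+.5)/sc-.5),depth,g["pose"])[:2].round(1))
E
python3 - <<'E'
from h import *
tips('w3',[(290,128),(421,133),(228,572),(348,564)],(335,135),5)
tips('w3',[(235,103),(357,110),(183,513),(300,509)],(335,135),5,48)
held('w3',[(342,251),(434,251),(350,479),(424,479)],170)
E
```

```text
[[614.4, -58.8], [641.9, -46.6], [652.3, -145.0], [679.1, -133.1]] mid [646.9 -95.9] len 94.2 ang 113.5
[[614.8, -58.9], [642.2, -47.3], [651.9, -144.6], [679.7, -132.7]] mid [647.1 -95.9] len 93.3 ang 113.6
tool frame [ 46.4 -14.2]
tool frame [46.5 15.3]
tool frame [-47.8 -14.9]
tool frame [-47.8  15.4]
```

```bash
python3 -c "
from h import *
plan((646.3,-95.5,300),113.6)"
```

```text
pose [ 508.2 -137.9  365.8] psi 113.8 -> [-0.0172, 0.1432, 0.0663] 0.2 t 4.1 F [-0.1  0.2 -5.2] op 0.648
```

Request:
{"fn": "carry_out", "kwargs": {"steps": [[[40,-0.006,0.05,0,0.2],[40,-0.017,0.1,0.01,0.2],[40,-0.0172,0.143,0.03,0.2],[40,-0.0172,0.1432,0.066,0.2],[40,-0.0172,0.1432,0.066,0.2],[40,-0.0172,0.1432,0.066,0.2],[40,-0.0172,0.1432,0.066,0.2]]]}}

```text
clock: 4.8
eef_pos: [646.3, -95.4, 301.9]
tcp_rot: [3.137, -0.004, 1.983]
contact_force: [0.3, 0.9, -5.0]
opening: 0.643
```

```bash
python3 -c "
from h import *
look('w4')
plan((646.3,-95.5,236),113.6)"
```

```text
pose [646.4 -95.6 302.3] psi 113.6 -> [-0.0001, -0.0004, 0.0663] -0.0 t 4.85 F [-0.4  0.5 -4.9] op 0.647
```

View pics/w4.png

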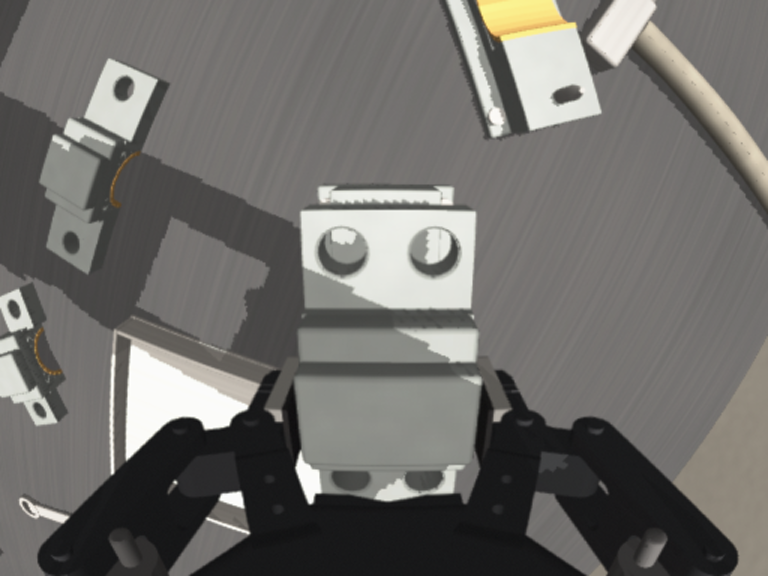

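Request:
{"fn": "carry_out", "kwargs": {"steps": [[[40,0,0,0.02,0],[40,0,0,0.03,0],[40,0,0,0.04,0],[40,0,0,0.05,0],[40,0,0,0.055,0],[40,0,0,0.058,0],[40,0,0,0.058,0]]]}}

```text
clock: 5.55
eef_pos: [646.6, -95.3, 243.9]
tcp_rot: [3.136, -0.004, 1.983]
contact_force: [-0.2, -0.2, -6.2]
opening: 0.642
```

Request:
{"fn": "carry_out", "kwargs": {"steps": [[[40,0,0,0.004,0],[40,0,0,0.008,0],[40,0,0,0.008,0]]]}}

```text
clock: 5.85
eef_pos: [646.9, -95.2, 237.1]
tcp_rot: [3.136, -0.003, 1.983]
contact_force: [-4.4, 1.2, 5.2]
opening: 0.646
```

Request:
{"fn": "carry_out", "kwargs": {"steps": [[[75,0,0,0.001,0],[90,0,0,0.001,0],[100,0,0,0.0,0],[100,0,0,-0.02,0],[100,0,0,-0.06,0],[100,0,0,-0.11,0],[100,0,0,-0.13,0],[100,0,0,-0.13,0]]]}}

```text
clock: 6.65
eef_pos: [647.5, -96.1, 371.5]
tcp_rot: [3.129, 0.001, 1.983]
contact_force: [1.1, -0.3, -0.1]
opening: 1.001
```

```bash
python3 -c "
from h import *
look('w5')
plan((395.5,-275.8,320),128.1)"
```

```text
pose [646.8 -96.  369. ] psi 113.6 -> [-0.0643, -0.3027, 0.0461] -14.5 t 6.7 F [ 0.2 -0.3  0.5] op 1.0
```

View pics/w5.png

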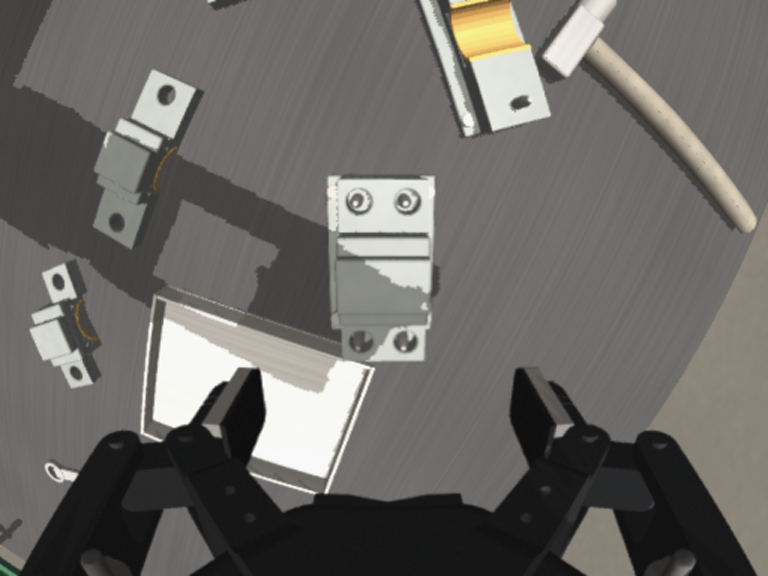

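Request:
{"fn": "carry_out", "kwargs": {"steps": [[[100,-0.064,-0.303,0.046,-14.5],[100,-0.064,-0.303,0.046,-14.5],[100,-0.064,-0.303,0.046,-14.5],[100,-0.064,-0.303,0.046,-14.5],[100,-0.064,-0.303,0.046,-14.5],[100,-0.064,-0.303,0.046,-14.5],[100,-0.064,-0.303,0.046,-14.5],[100,-0.064,-0.303,0.046,-14.5]]]}}

```text
clock: 7.5
eef_pos: [393.3, -276.2, 318.8]
tcp_rot: [3.133, -0.002, 2.233]
contact_force: [-0.6, 1.3, -0.5]
opening: 1.0
```

Request:
{"fn": "carry_out", "kwargs": {"steps": [[[100,0,0,0,0]]]}}

```text
clock: 7.6
eef_pos: [393.8, -276.1, 318.5]
tcp_rot: [3.133, -0.002, 2.232]
contact_force: [-0.1, 0.1, 0.4]
opening: 0.998
```

```bash
python3 -c "
from h import *
look('w6')
plan((395.5,-275.8,188),128.1)"
```

```text
pose [ 393.9 -275.8  318.3] psi 127.9 -> [-0.0012, 0.0002, 0.1303] -0.2 t 7.65 F [-0.3  0.2  0.5] op 1.007
```

View pics/w6.png

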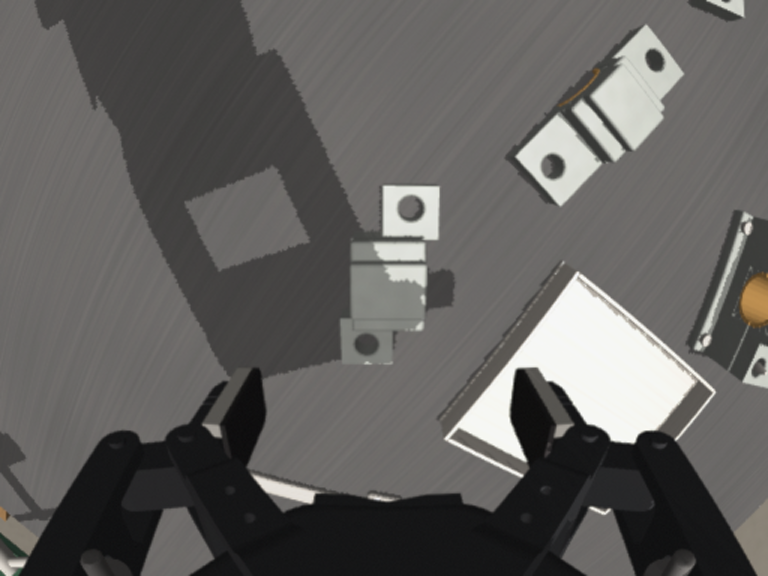

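Run:
```python
from h import *
m=tips('w6',[(411,208.5),(367,344.5)],(0,0),1.5,18)
plan((m[0],m[1],188),128.1)
f=load('w6')
for p in [(574,272),(713,391),(446,438)]: print(wat(f,p,28).round(1))
```

```text
[[380.4, -230.5], [413.5, -318.5]] mid [ 397.  -274.5] len 94.1 ang 110.6
 pose [ 393.9 -275.8  318.3] psi 127.9 -> [-0.0011, 0.0022, 0.1303] -0.2 t 7.65 F [-0.3  0.2  0.5] op 1.007
[ 486.6 -194.6   28. ]
[ 673.3 -179.4   28. ]
[ 500.7 -340.    28. ]
```

Request:
{"fn": "carry_out", "kwargs": {"steps": [[[100,-0.001,0.002,0.05,-0.2],[100,-0.001,0.002,0.1,-0.2],[100,-0.001,0.002,0.131,-0.2],[100,-0.001,0.002,0.131,-0.2],[50,-0.001,0.002,0.131,-0.2],[30,-0.001,0.002,0.131,-0.2],[30,-0.001,0.002,0.131,-0.2],[30,-0.001,0.002,0.131,-0.2]]]}}

```text
clock: 8.45
eef_pos: [397.6, -274.9, 189.3]
tcp_rot: [3.132, 0.001, 2.236]
contact_force: [0.2, 2.0, 8.4]
opening: 0.506
```

Request:
{"fn": "carry_out", "kwargs": {"steps": [[[30,0,0,0,0],[30,0,0,0,0],[30,0,0,-0.01,0],[30,0,0,-0.05,0],[30,0,0,-0.1,0],[30,0,0,-0.1,0],[30,0,0,-0.1,0]]]}}

```text
clock: 9.15
eef_pos: [396.9, -275.6, 290.8]
tcp_rot: [3.131, 0.004, 2.236]
contact_force: [-0.4, 0.9, -4.6]
opening: 0.503
```

```bash
python3 -c "
from h import *
plan((587,-259.7,285),184.6)"
```

```text
pose [ 396.9 -275.6  290.8] psi 128.1 -> [-0.1048, 0.1593, 0.0079] -56.5 t 9.15 F [-0.4  0.9 -4.6] op 0.503
```

Request:
{"fn": "carry_out", "kwargs": {"steps": [[[30,-0.105,0.159,0.008,-56.5],[30,-0.105,0.159,0.008,-56.5],[30,-0.105,0.159,0.008,-56.5],[30,-0.105,0.159,0.008,-56.5],[30,-0.105,0.159,0.008,-56.5],[30,-0.105,0.159,0.008,-56.5],[30,-0.105,0.159,0.008,-56.5],[30,-0.105,0.159,0.008,-56.5]]]}}

```text
clock: 9.95
eef_pos: [586.2, -259.5, 282.5]
tcp_rot: [3.138, 0.007, -3.06]
contact_force: [0.5, 0.0, -3.4]
opening: 0.503
```

```bash
python3 -c "
from h import *
look('w7')
plan((587,-259.7,192),184.6)"
```

```text
pose [ 586.2 -259.7  282.9] psi -175.5 -> [-0.0, -0.0004, 0.0909] -0.1 t 10.0 F [ 0.4  0.1 -3.1] op 0.507
```

View pics/w7.png

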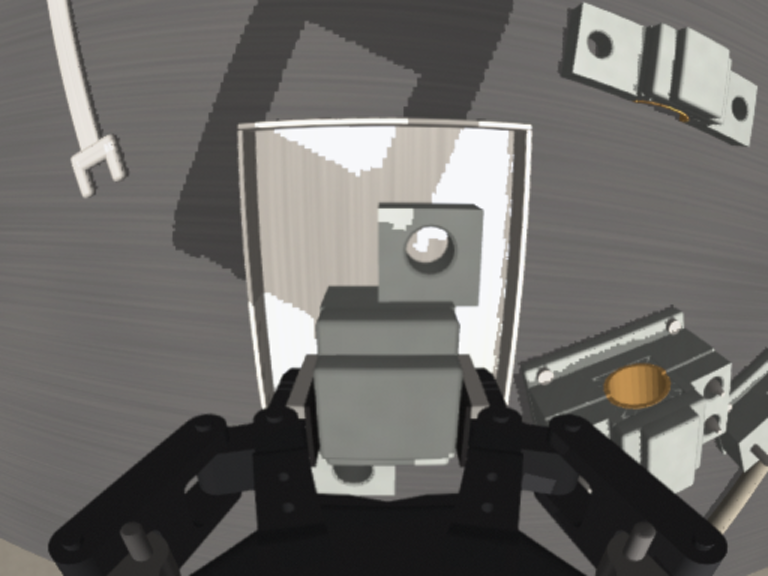

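Request:
{"fn": "carry_out", "kwargs": {"steps": [[[30,0,0,0.03,0],[30,0,0,0.06,0],[30,0,0,0.075,0],[30,0,0,0.083,0],[30,0,0,0.089,0],[30,0,0,0.092,0],[30,0,0,0.092,0]]]}}

```text
clock: 10.7
eef_pos: [587.3, -259.4, 192.5]
tcp_rot: [3.138, 0.009, -3.064]
contact_force: [-2.5, 1.4, 2.5]
opening: 0.502
```

Request:
{"fn": "carry_out", "kwargs": {"steps": [[[65,0,0,0,0],[80,0,0,0,0],[80,0,0,0,0],[85,0,0,-0.02,0],[100,0,0,-0.06,0],[100,0,0,-0.11,0],[100,0,0,-0.14,0],[100,0,0,-0.14,0]]]}}

```text
clock: 11.5
eef_pos: [587.7, -260.8, 338.1]
tcp_rot: [-3.141, 0.017, -3.064]
contact_force: [0.0, -0.1, 0.2]
opening: 0.999
```

```bash
python3 -c "
from h import *
look('w8')
plan((437,-96.4,320),85.2)"
```

```text
pose [ 586.9 -260.4  335.4] psi -175.5 -> [0.1368, 0.1751, 0.0137] -80.7 t 11.55 F [ 0.6  0.1 -0.5] op 0.995
```

View pics/w8.png

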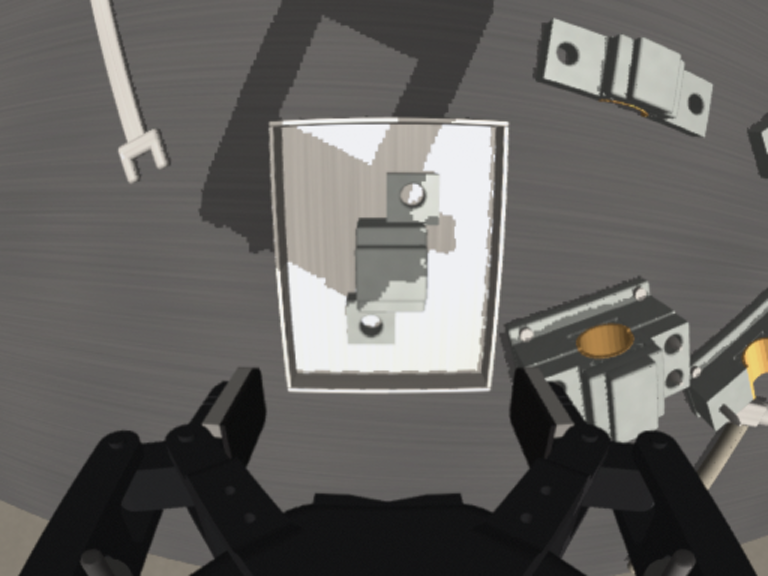

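Request:
{"fn": "carry_out", "kwargs": {"steps": [[[100,0.137,0.175,0.014,99.3],[100,0.137,0.175,0.014,99.3],[100,0.137,0.175,0.014,99.3],[100,0.137,0.175,0.014,99.3],[100,0.137,0.175,0.014,99.3],[100,0.137,0.175,0.014,99.3],[100,0.137,0.175,0.014,99.3],[100,0.137,0.175,0.014,99.3]]]}}

```text
clock: 12.35
eef_pos: [436.2, -96.2, 318.6]
tcp_rot: [3.13, 0.001, 2.014]
contact_force: [-0.5, 1.0, 0.1]
opening: 0.997
```

```bash
python3 -c "
from h import *
plan((437,-96.4,320),85.2)"
```

```text
pose [436.2 -96.2 318.6] psi 115.4 -> [-0.0006, 0.0006, -0.0014] 30.2 t 12.35 F [-0.5  1.   0.1] op 0.997
```

Request:
{"fn": "carry_out", "kwargs": {"steps": [[[100,0,0,-0.001,30.2],[100,0,0,-0.001,30.2],[100,0,0,-0.001,30.2],[100,0,0,-0.001,30.2],[100,0,0,-0.001,30.2],[100,0,0,-0.001,30.2]]]}}

```text
clock: 12.95
eef_pos: [435.8, -96.0, 318.8]
tcp_rot: [3.133, -0.005, 1.489]
contact_force: [-0.5, -0.4, 0.4]
opening: 1.001
```

```bash
python3 -c "
from h import *
look('w9')
plan((437,-96.4,320),85.2)"
```

```text
pose [435.9 -96.1 319. ] psi 85.3 -> [-0.0002, 0.0011, -0.001] 0.1 t 13.0 F [-0.9  0.4  0.5] op 0.997
```

View pics/w9.png

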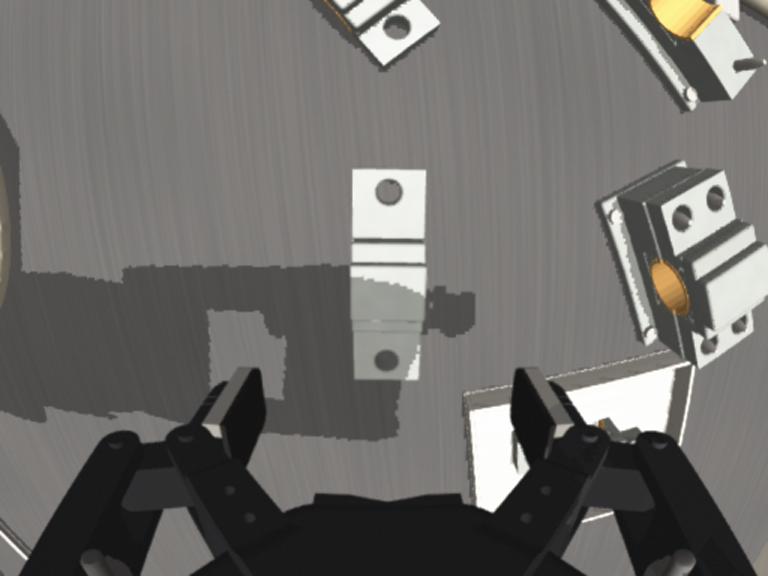

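Run:
```python
from h import *
m=tips('w9',[(389,191.5),(386.5,360)],(0,0),1.5,18)
plan((m[0],m[1],188),84.9)
```

```text
[[444.0, -40.7], [433.4, -152.0]] mid [438.7 -96.3] len 111.8 ang 84.6
 pose [435.9 -96.1 319. ] psi 85.3 -> [-0.0007, 0.0016, 0.131] 0.4 t 13.0 F [-0.9  0.4  0.5] op 0.997
```

Request:
{"fn": "carry_out", "kwargs": {"steps": [[[100,-0.0007,0.0016,0.05,0.4],[100,-0.0007,0.0016,0.1,0.4],[100,-0.0007,0.0016,0.131,0.4],[100,-0.0007,0.0016,0.131,0.4],[50,-0.0007,0.0016,0.131,0.4],[30,-0.0007,0.0016,0.131,0.4],[30,-0.0007,0.0016,0.131,0.4],[30,-0.0007,0.0016,0.131,0.4]]]}}

```text
clock: 13.8
eef_pos: [439.2, -96.5, 189.8]
tcp_rot: [3.13, -0.005, 1.482]
contact_force: [-2.3, 0.6, 9.0]
opening: 0.506
```

Request:
{"fn": "carry_out", "kwargs": {"steps": [[[30,0,0,0,0],[30,0,0,0,0],[30,0,0,-0.01,0],[30,0,0,-0.05,0],[30,0,0,-0.1,0],[30,0,0,-0.15,0],[30,0,0,-0.18,0],[30,0,0,-0.18,0]]]}}

```text
clock: 14.6
eef_pos: [438.1, -97.4, 374.6]
tcp_rot: [3.122, -0.004, 1.482]
contact_force: [0.2, -1.1, -4.5]
opening: 0.507
```

```bash
python3 -c "
from h import *
a=np.radians(131.1)
plan((647.8-150*np.sin(a),85.9+150*np.cos(a),368),131.1)"
```

```text
pose [438.1 -97.4 374.6] psi 84.9 -> [0.0929, 0.0887, 0.0087] -46.2 t 14.6 F [ 0.2 -1.1 -4.5] op 0.507
```

Request:
{"fn": "carry_out", "kwargs": {"steps": [[[30,0.093,0.089,0.009,-46.2],[30,0.093,0.089,0.009,-46.2],[30,0.093,0.089,0.009,-46.2],[30,0.093,0.089,0.009,-46.2],[30,0.093,0.089,0.009,-46.2],[30,0.093,0.089,0.009,-46.2],[30,0.093,0.089,0.009,-46.2],[30,0.093,0.089,0.009,-46.2]]]}}

```text
clock: 15.4
eef_pos: [534.6, -12.6, 366.6]
tcp_rot: [3.127, 0.011, 2.287]
contact_force: [0.3, -0.1, -3.7]
opening: 0.507
```

```bash
python3 -c "
from h import *
look('w10')
plan((647.8,85.9,300),131.1)
im=cv2.imread('pics/w10_raw.png')
cv2.imwrite('pics/w10c.png',cv2.resize(im[120:260,335:455],None,fx=4,fy=4,interpolation=cv2.INTER_CUBIC))"
```

```text
pose [534.8 -12.7 366.9] psi 131.0 -> [0.0009, 0.1489, 0.0692] -0.1 t 15.45 F [ 0.8  0.8 -5.1] op 0.508
```

View pics/w10.png

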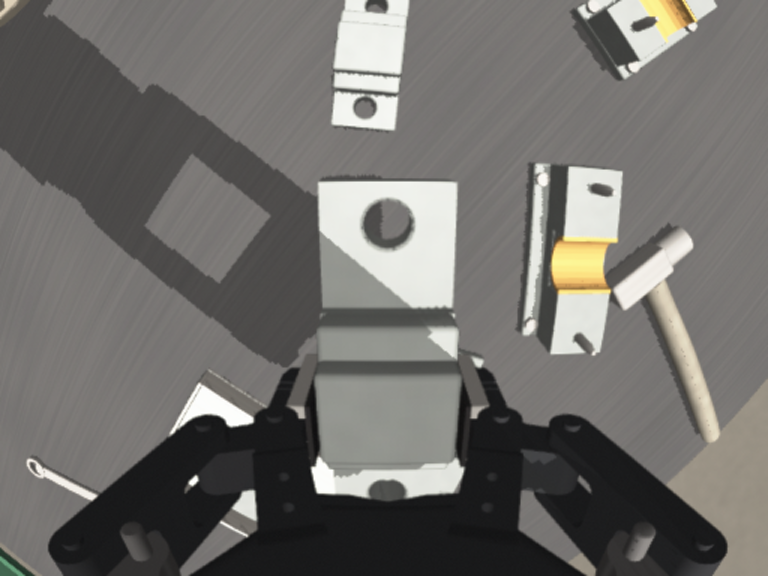

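View pics/w10c.png

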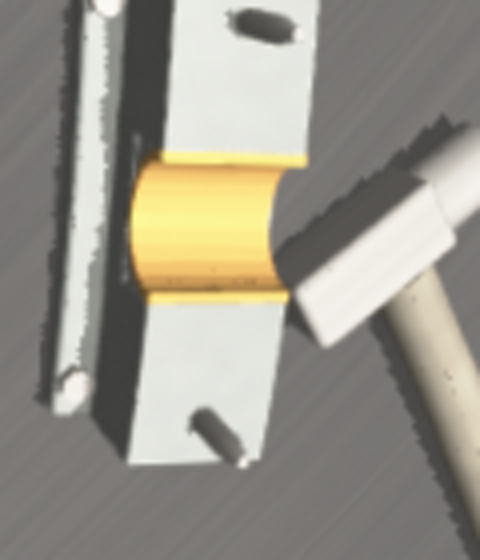

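Run:
```python
from h import *
m=tips('w10',[(298,34),(242,461)],(335,120),4)
tips('w10',[(236,20),(202,413)],(335,120),4,48)
held('w10',[(387.5,223.5),(388,490)],171)
plan((m[0],m[1],300),131)
s=r.sense();print(s['tcp_rot'])
R=Ro.from_euler('xyz',s['tcp_rot']).as_matrix();print(R[:,2])
```

```text
[[610.1, 128.2], [683.9, 44.1]] mid [647.   86.1] len 112.0 ang 131.3
[[607.4, 126.2], [682.7, 45.2]] mid [645.   85.7] len 110.5 ang 132.9
tool frame [55.1  0.5]
tool frame [-55.    0.7]
 pose [534.8 -12.7 366.9] psi 131.0 -> [0.0016, 0.1485, 0.0691] 0.0 t 15.45 F [ 0.8  0.8 -5.1] op 0.508
[3.12626947 0.01090644 2.28674248]
[ 0.01871773  0.00182921 -0.99982313]
```

```bash
cat >> h.py <<'E'
def plancap(seat,psi,off,up,depth=189):
    # put cap bottom centre (tool frame off,depth) at seat xy, 48+up
    s=r.sense();R=Ro.from_euler('xyz',s["tcp_rot"]).as_matrix()
    a=np.degrees(np.arctan2(R[1,0],R[0,0]));sp=-(psi-a)
    R2=R@Ro.from_euler('z',sp,degrees=True).as_matrix()
    t=np.array([seat[0],seat[1],48+up])-R2@np.array([off[0],off[1],depth])
    print("pose",s["eef_pos"].round(1),"tiltz",R[:2,2].round(4),"->",(R.T@(t-s["eef_pos"])/1000).round(4).tolist(),round(sp,2),"F",s["contact_force"].round(1))
E
python3 - <<'E'
from h import *
plancap((647,86.1),131.3,(0,.6),65)
E
```

```text
pose [534.8 -12.7 366.9] tiltz [0.0187 0.0018] -> [0.0036, 0.145, 0.0671] -0.28 F [ 0.8  0.8 -5.1]
```

Request:
{"fn": "carry_out", "kwargs": {"steps": [[[30,0.002,0.05,0,-0.3],[30,0.0036,0.1,0.01,-0.3],[30,0.0036,0.145,0.03,-0.3],[30,0.0036,0.145,0.067,-0.3],[30,0.0036,0.145,0.067,-0.3],[30,0.0036,0.145,0.067,-0.3],[30,0.0036,0.145,0.067,-0.3]]]}}

```text
clock: 16.15
eef_pos: [643.2, 84.8, 303.6]
tcp_rot: [3.125, 0.012, 2.291]
contact_force: [0.3, -0.3, -3.1]
opening: 0.504
```

Run:
```python
from h import *
plancap((647,86.1),131.3,(0,.6),7)
```

```text
pose [643.2  84.8 303.6] tiltz [0.0203 0.0019] -> [0.0014, -0.001, 0.0596] -0.05 F [ 0.3 -0.3 -3.1]
```

Request:
{"fn": "carry_out", "kwargs": {"steps": [[[30,0,-0.001,0.02,0],[30,0.0005,-0.001,0.03,0],[30,0.001,-0.001,0.04,0],[30,0.001,-0.001,0.05,0],[30,0.0014,-0.001,0.056,0],[30,0.0014,-0.001,0.059,0],[30,0.0014,-0.001,0.059,0]]]}}

```text
clock: 16.85
eef_pos: [642.7, 85.4, 244.2]
tcp_rot: [3.126, 0.012, 2.291]
contact_force: [0.3, 0.4, -5.0]
opening: 0.504
```

Request:
{"fn": "carry_out", "kwargs": {"steps": [[[30,0,0,0.004,0],[30,0,0,0.008,0],[30,0,0,0.008,0]]]}}

```text
clock: 17.15
eef_pos: [643.4, 85.4, 237.9]
tcp_rot: [3.124, 0.013, 2.291]
contact_force: [-1.3, -1.1, 8.4]
opening: 0.503
```

Request:
{"fn": "carry_out", "kwargs": {"steps": [[[30,0,0,0.001,0],[65,0,0,0.001,0],[85,0,0,0.0,0],[100,0,0,0,0],[100,0,0,-0.02,0],[100,0,0,-0.06,0],[100,0,0,-0.11,0],[100,0,0,-0.13,0]]]}}

```text
clock: 17.95
eef_pos: [641.8, 85.3, 372.7]
tcp_rot: [3.119, 0.016, 2.291]
contact_force: [1.1, -0.4, -0.8]
opening: 1.001
```

Request:
{"fn": "carry_out", "kwargs": {"steps": [[[100,0,0,0,0],[100,0,0,0,0]]]}}

```text
clock: 18.15
eef_pos: [641.9, 85.3, 372.9]
tcp_rot: [3.118, 0.017, 2.291]
contact_force: [0.5, 0.7, -0.3]
opening: 0.999
```

```bash
python3 -c "
from h import *
look('w11')
print(r.sense()['tcp_rot'])
plan((434.3,91.7,320),124.4)"
```

```text
[3.11988655 0.01558538 2.29086611]
 pose [641.5  85.3 371.6] psi 131.3 -> [0.1422, -0.1525, 0.0461] 6.9 t 18.2 F [0.5 0.9 0.2] op 1.006
```

View pics/w11.png

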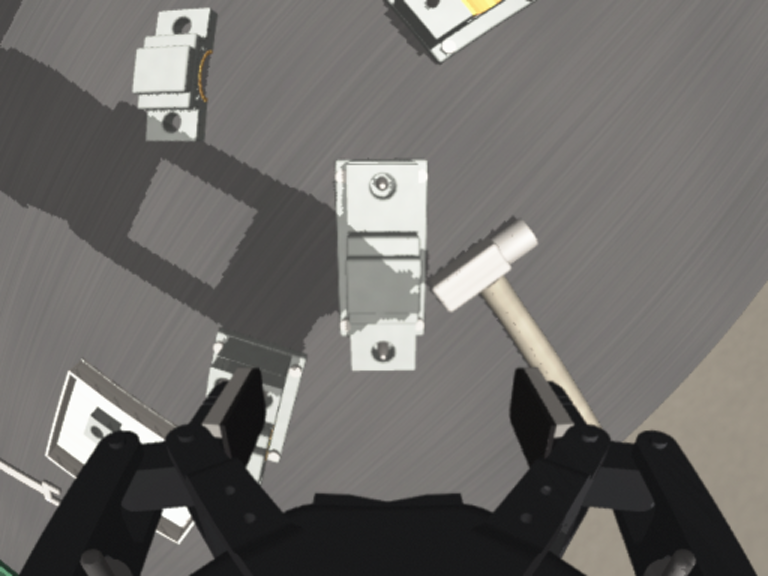

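Request:
{"fn": "carry_out", "kwargs": {"steps": [[[100,0.142,-0.153,0.046,6.9],[100,0.142,-0.153,0.046,6.9],[100,0.142,-0.153,0.046,6.9],[100,0.142,-0.153,0.046,6.9],[100,0.142,-0.153,0.046,6.9],[100,0.142,-0.153,0.046,6.9],[100,0.142,-0.153,0.046,6.9]]]}}

```text
clock: 18.9
eef_pos: [435.1, 91.4, 319.9]
tcp_rot: [3.118, 0.013, 2.171]
contact_force: [1.2, 0.0, 1.0]
opening: 1.001
```

```bash
python3 -c "
from h import *
look('w12')
print(r.sense()['tcp_rot'])
plan((434.3,91.7,320),124.4)"
```

```text
[3.11704499 0.0134078  2.17050068]
 pose [435.7  91.4 320.2] psi 124.4 -> [0.001, -0.001, 0.0002] -0.0 t 18.95 F [ 0.4 -0.2  0.2] op 0.997
```

View pics/w12.png

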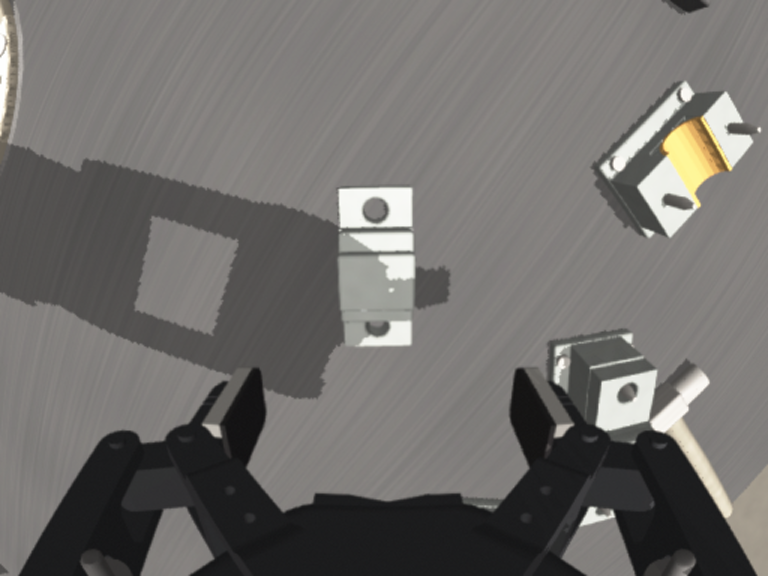

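Run:
```python
from h import *
m=tips('w12',[(375.5,209.5),(377,328)],(0,0),1.5,18)
plancap(m,124.3,(0,0),-48,188)
```

```text
[[413.4, 123.8], [457.8, 59.7]] mid [435.6  91.8] len 78.1 ang 124.7
pose [435.7  91.4 320.2] tiltz [0.0278 0.0028] -> [0.0047, -0.0077, 0.1321] 0.06 F [ 0.4 -0.2  0.2]
```

Request:
{"fn": "carry_out", "kwargs": {"steps": [[[100,0.002,-0.003,0.05,0],[100,0.0035,-0.006,0.1,0],[100,0.0047,-0.0077,0.132,0],[100,0.0047,-0.0077,0.132,0],[50,0.0047,-0.0077,0.132,0],[30,0.0047,-0.0077,0.132,0],[30,0.0047,-0.0077,0.132,0],[30,0.0047,-0.0077,0.132,0]]]}}

```text
clock: 19.75
eef_pos: [431.3, 91.4, 190.0]
tcp_rot: [3.114, 0.015, 2.171]
contact_force: [-0.4, -0.8, 9.5]
opening: 0.506
```

Request:
{"fn": "carry_out", "kwargs": {"steps": [[[30,0,0,0,0],[30,0,0,0,0],[30,0,0,-0.01,0],[30,0,0,-0.05,0],[30,0,0,-0.1,0],[30,0,0,-0.15,0],[30,0,0,-0.18,0],[30,0,0,-0.18,0]]]}}

```text
clock: 20.55
eef_pos: [426.6, 91.0, 374.6]
tcp_rot: [3.106, 0.018, 2.171]
contact_force: [0.5, 0.7, -5.4]
opening: 0.508
```

```bash
python3 -c "
from h import *
a=np.radians(79)
print(r.sense()['tcp_rot'])
plan((562-150*np.sin(a),279+150*np.cos(a),368),79)"
```

```text
[3.10619162 0.0180469  2.17070883]
 pose [426.6  91.  374.6] psi 124.4 -> [0.1855, 0.1123, 0.0072] 45.4 t 20.55 F [ 0.5  0.7 -5.4] op 0.508
```

Request:
{"fn": "carry_out", "kwargs": {"steps": [[[30,0.186,0.112,0.007,45.4],[30,0.186,0.112,0.007,45.4],[30,0.186,0.112,0.007,45.4],[30,0.186,0.112,0.007,45.4],[30,0.186,0.112,0.007,45.4],[30,0.186,0.112,0.007,45.4],[30,0.186,0.112,0.007,45.4],[30,0.186,0.112,0.007,45.4]]]}}

```text
clock: 21.35
eef_pos: [413.6, 307.1, 366.8]
tcp_rot: [3.106, -0.01, 1.383]
contact_force: [-0.3, 0.6, -4.6]
opening: 0.503
```

```bash
python3 -c "
from h import *
look('w13')
print(r.sense()['tcp_rot'])
plan((562,279,300),79)
im=cv2.imread('pics/w13_raw.png')
cv2.imwrite('pics/w13c.png',cv2.resize(im[110:260,335:455],None,fx=4,fy=4,interpolation=cv2.INTER_CUBIC))"
```

```text
[ 3.10531724 -0.01054246  1.38201426]
 pose [413.8 306.9 367.2] psi 79.2 -> [-0.0003, 0.1483, 0.0726] 0.2 t 21.4 F [ 0.  -0.5 -4.8] op 0.502
```

View pics/w13.png

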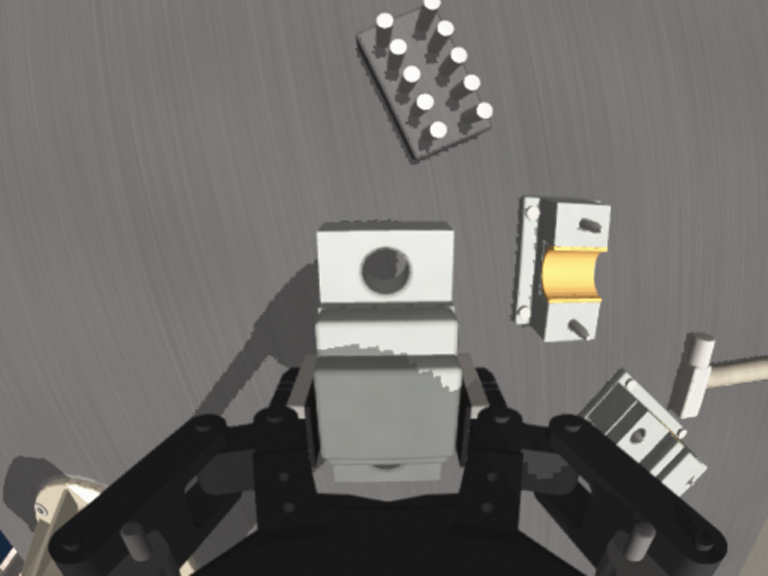

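View pics/w13c.png

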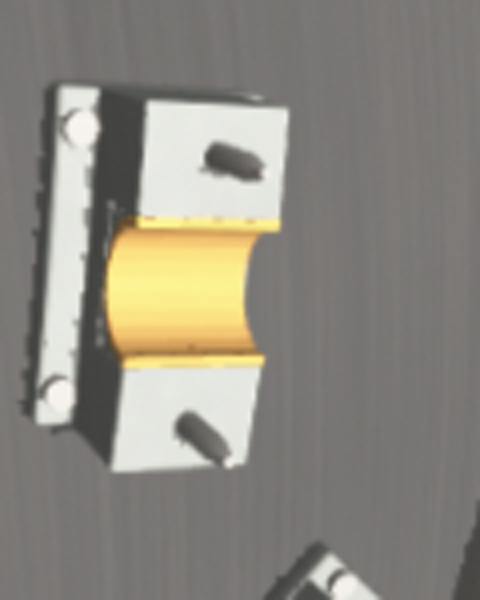

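Run:
```python
from h import *
m=tips('w13',[(264,173),(233,462)],(335,110),4)
tips('w13',[(214,157),(186,422)],(335,110),4,48)
held('w13',[(385.5,271)],171)
plancap((m+[561.7,278.9])/2,79.1,(-.4,.3),65)
plancap(m,79.1,(-.4,.3),65)
```

```text
[[568.1, 316.2], [555.6, 240.9]] mid [561.8 278.5] len 76.3 ang 80.6
[[567.8, 315.7], [554.2, 241.8]] mid [561.  278.7] len 75.2 ang 79.6
tool frame [39.6 -0.5]
pose [413.8 306.9 367.2] tiltz [0.0376 0.0035] -> [-0.0022, 0.141, 0.0705] 0.08 F [ 0.  -0.5 -4.8]
pose [413.8 306.9 367.2] tiltz [0.0376 0.0035] -> [-0.0023, 0.1411, 0.0705] 0.08 F [ 0.  -0.5 -4.8]
```

Run:
```python
from h import *
plancap((561.6,278.7),79.7,(1.3,0),65)
```

```text
pose [413.8 306.9 367.2] tiltz [0.0376 0.0035] -> [-0.0039, 0.1412, 0.0705] -0.52 F [ 0.  -0.5 -4.8]
```

Request:
{"fn": "carry_out", "kwargs": {"steps": [[[30,-0.002,0.05,0,-0.5],[30,-0.0039,0.1,0.01,-0.5],[30,-0.0039,0.141,0.03,-0.5],[30,-0.0039,0.1412,0.0705,-0.5],[30,-0.0039,0.1412,0.0705,-0.5],[30,-0.0039,0.1412,0.0705,-0.5],[30,-0.0039,0.1412,0.0705,-0.5]]]}}

```text
clock: 22.1
eef_pos: [554.4, 276.7, 303.4]
tcp_rot: [3.104, -0.011, 1.392]
contact_force: [0.4, 0.2, -5.4]
opening: 0.504
```

Run:
```python
from h import *
plancap((561.6,278.7),79.7,(1.3,0),7)
plancap((561.6,278.7),79.7,(1.3,0),35)
```

```text
pose [554.4 276.7 303.4] tiltz [0.0391 0.0044] -> [-0.0008, -0.0026, 0.0595] 0.03 F [ 0.4  0.2 -5.4]
pose [554.4 276.7 303.4] tiltz [0.0391 0.0044] -> [-0.0005, -0.0016, 0.0316] 0.03 F [ 0.4  0.2 -5.4]
```

Request:
{"fn": "carry_out", "kwargs": {"steps": [[[30,-0.0005,-0.0012,0.02,0],[30,-0.0005,-0.0016,0.032,0],[30,-0.0007,-0.002,0.042,0],[30,-0.0008,-0.0023,0.051,0],[30,-0.0008,-0.0026,0.056,0],[30,-0.0008,-0.0026,0.059,0],[30,-0.0008,-0.0026,0.059,0]]]}}

```text
clock: 22.8
eef_pos: [554.0, 276.6, 244.1]
tcp_rot: [3.104, -0.011, 1.392]
contact_force: [-0.4, -1.1, -6.6]
opening: 0.504
```

Request:
{"fn": "carry_out", "kwargs": {"steps": [[[30,0,0,0.004,0],[30,0,0,0.007,0],[30,0,0,0.007,0]]]}}

```text
clock: 23.1
eef_pos: [554.8, 277.2, 238.4]
tcp_rot: [3.103, -0.012, 1.391]
contact_force: [-2.0, 1.6, 5.1]
opening: 0.501
```

Request:
{"fn": "carry_out", "kwargs": {"steps": [[[30,0,0,0.001,0],[65,0,0,0.001,0],[85,0,0,0.0,0],[100,0,0,0,0],[100,0,0.001,-0.02,0],[100,0,0.002,-0.06,0],[100,0,0.004,-0.11,0],[100,0,0.005,-0.13,0]]]}}

```text
clock: 23.9
eef_pos: [555.5, 276.0, 373.2]
tcp_rot: [3.098, -0.016, 1.391]
contact_force: [0.2, -0.1, 0.4]
opening: 0.999
```

Request:
{"fn": "carry_out", "kwargs": {"steps": [[[100,0,0,0,0],[100,0,0,0,0]]]}}

```text
clock: 24.1
eef_pos: [555.6, 276.1, 373.5]
tcp_rot: [3.097, -0.017, 1.391]
contact_force: [0.8, -0.5, -0.0]
opening: 1.003
```

```bash
python3 -c "
from h import *
look('w14')
shot('scene','s14');shot('top','t14')
print(r.sense()['contact_force'])
im=cv2.imread('pics/s14_raw.png')
cv2.imwrite('pics/s14c.png',cv2.resize(im[110:310,170:360],None,fx=3,fy=3,interpolation=cv2.INTER_CUBIC))"
```

```text
[-0.01092832  0.49621682 -0.78217235]
```

View pics/w14.png

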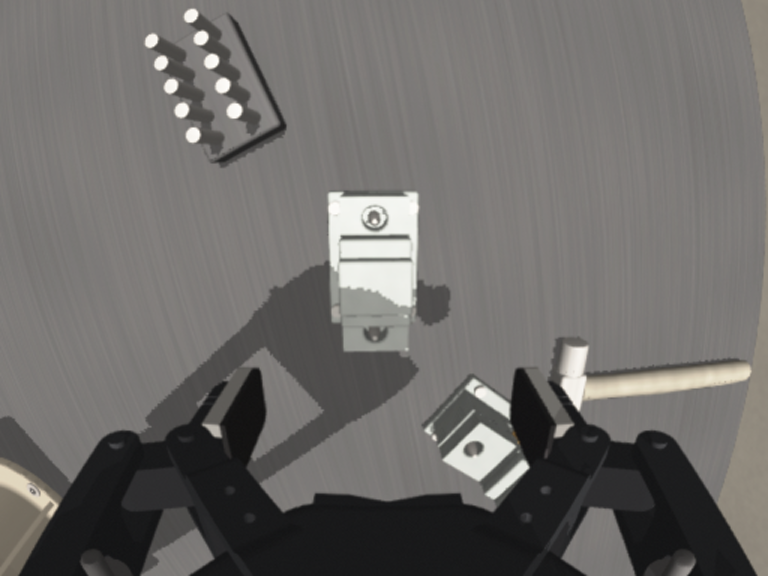

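View pics/s14c.png

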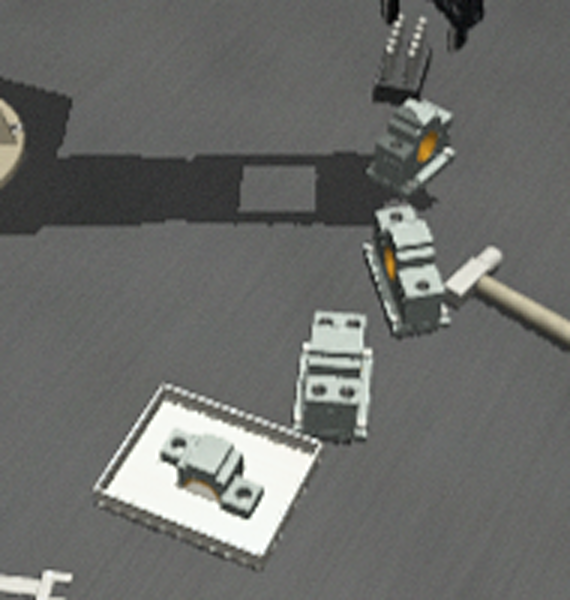

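View pics/t14.png

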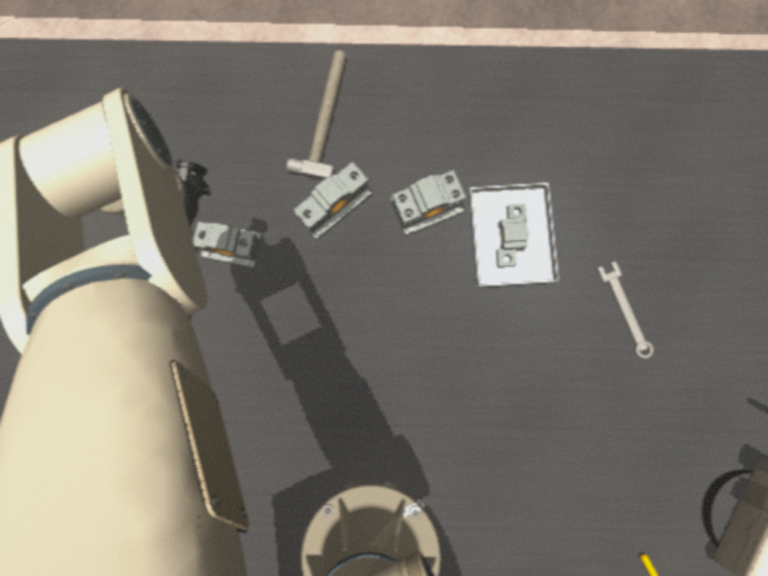

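Run:
```python
from h import *
tips('w5',[(359,202),(407,202),(361,342),(405.5,342)],(0,0),1.5,66)
tips('w11',[(382.5,185.5),(383,351.5)],(0,0),1.5,66)
tips('w14',[(374.5,217),(375.5,334.5)],(0,0),1.5,66)
tips('w8',[(413,194.5),(371,325)],(0,0),1.5,21)
```

```text
[[616.3, -58.3], [643.5, -46.5], [653.6, -144.4], [681.2, -132.5]] mid [648.7 -95.4] len 93.9 ang 113.6
[[611.0, 127.7], [685.1, 43.3]] mid [648.   85.5] len 112.3 ang 131.3
[[569.1, 317.2], [555.0, 239.5]] mid [562.  278.4] len 79.0 ang 79.8
[[541.4, -247.7], [633.4, -268.3]] mid [ 587.4 -258. ] len 94.3 ang 167.4
```

Run:
```python
from h import *
im=cv2.imread('pics/w14_raw.png')
cv2.imwrite('pics/w14c.png',cv2.resize(im[120:240,205:295],None,fx=5,fy=5,interpolation=cv2.INTER_CUBIC))
im=cv2.imread('pics/s14_raw.png')
cv2.imwrite('pics/s14d.png',cv2.resize(im[130:230,285:335],None,fx=6,fy=6,interpolation=cv2.INTER_CUBIC))
```

```text
(no output)
```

View pics/w14c.png

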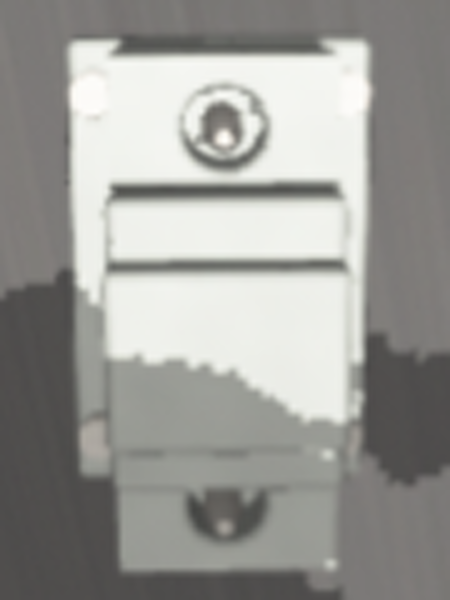

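View pics/s14d.png

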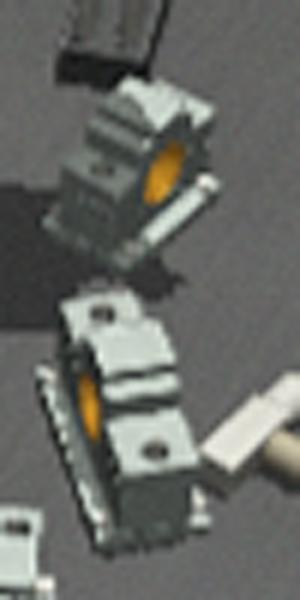

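```bash
python3 -c "
from h import *
print(workorder.sign_off(), r.sense()['clock'])"
```

```text
the job is handed in; nothing more can be done
the job is handed in; nothing more can be done
```

I put the four-hole, long and short caps down over the studs of their own halves, laid the odd cap upright near the middle of the tray, and handed the job in. The last clock reading before that was about 24 s.

- **Seating:** each cap came to rest with the tool 48–49 mm higher than when I gripped that cap on the bench, which matches the 48 mm halves. The studs show in the holes of all three caps.
- **Position:** from the wrist pictures, the caps sit about 2 mm or less from their halves sideways, and the bores line up to about 1°. The odd cap is about 2 mm from the tray's middle.
- **Bystanders:** the wrench is in the same place in the first and last top views. The arm hid the punch stand in the last top view, so I only saw that it still stands upright in the final wrist and scene pictures. The arm never came near either one.
- **Released:** the gripper is open and clear of everything, with the contact force near zero.

Two readings were off:
- **Short-cap hole spacing:** it measured 79 mm instead of 76 mm. The block partly hides the lower hole, and the same cap read 78 mm flat on the bench, so I took this as a picking error.
- **Tool tilt:** the tool drifted to about 0.04 rad off vertical over the run. I allowed for this when placing the last two caps, and each was released resting on its half.

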